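Ready the cue card stand and hold the clip open over the card

ROBOT

A 6-joint arm with a two-finger parallel gripper is mounted at the origin on the work surface. World frame = base frame: x ahead of the robot, y to its left, z up, the work surface at z = 0. Lengths are in m, angles in rad, forces in N, time in s.
With the tool pointing down it reaches from about 0.4 to 0.825 m from the base axis. Payload 7 kg.
Tool frame: the origin (TCP) lies on the mounting face of the last link; the fingertips stand arm.tcp_to_tips ahead of it and the grasp point (between the pads) lies 159 mm ahead of it (arm.tcp_to_tips is the distance from the TCP to the fingertips, in m); z points along the fingers, y is the direction in which the jaws open and shut (so a half turn about z gives the same grasp; the last joint's range is limited). The gripper opens to 88 mm and grips with 3 to 60 N. Pads are 19 mm wide; open, the fingers measure 130 mm over their backs; the gripper's body (78 mm by 193 mm) begins 47 mm behind the grasp point.
Start: joints at [-0.901, 0.359, 0.012, 0, -1.224, -0.288], TCP at [0.251, -0.626, 0.405] pointing down, gripper open.
Joint ranges: [-3.07, 3.07], [-1.43, 2.12], [-1.02, 1.25], [-3.03, 1.67], [-3.05, -0], [-3.03, 3.03]. Speed limits (rad/s): [2.39, 2.39, 3.01, 3.14, 3.14, 3.14].

INTERFACE

Orientations are given as [roll, pitch, yaw] about the fixed x, y, z axes, in that order (R = Rz(yaw) Ry(pitch) Rx(roll)).
In Python, from station import arm, cams, job_done, finder gives the robot as it stands.
- The arm moves only by the tool play_rows, never from a script. Its argument "targets" is a list that holds one entry, the list of rows, each a list of 4 numbers: the shift along the tool's x, y, z in m, then the turn about the tool's z in degrees. A call has 1 to 5 rows; each row is the pose to reach, as a shift and turn from the pose commanded when the call began, along the tool's axes at that moment; what a row does not reach only later rows make up. A row lasts 1/8 s, in which the tool goes at most 62.5 mm and 10.7 degrees, less where a joint would pass 70% of its speed; a pose out of reach is approached as far as the arm can. A call with a gripper value outside its range is refused whole. "grip" is the closure in counts, from 0 (fully open) to 255 (shut), set as the call begins (left out, the last holds). The fingers move at their own pace and stop on an object; "newtons" is the grip in N (left out, the last holds). Time passes only in rows, so rows that repeat a pose let the fingers close. It gives the time, the measured TCP pose, the force and the opening at its end, in the units of the state.
- arm.get_state(): the state, without advancing time (a new reading comes with each control period).
- cams.grab_frame(name): name is "side" or "top"; returns (picture, depth): 400x640x3 uint8, red, green, blue; 400x640 float32, m along the optical axis (not along the pixel's ray), 0 where there is no reading.
- cams.camera_params(name): a dict with "intrinsics" (3x3 intrinsics, pixels), "D" ([k1, k2, p1, p2, k3] as OpenCV has them; the pictures are not rectified), "position" and "attitude" of the camera in the world. Camera axes: x right, y down, z forward; pixel columns grow to the right and rows downward; lengths in m; the calibration is good to about 2 mm. A picture is of the moment at which its call begins. camera_params takes no time and is no camera call.
- job_done(): hands the job in, once; it reports no verdict.
Trained networks look in the newest picture that a camera, given by its name, has taken for a name from the list of things; names that differ only in an ending like _2 or _b are one class to them, and where a whole thing is asked for, a point or a joint stands for the part that bears it (a point fixed in the world has none). Each returns a list of dicts, best first, with "score" (0 to 1); they miss things now and then, are a little off and sometimes report something else, mostly with a low value. They report only what shows in the picture. A call takes as long as a camera call. They do not tell look-alikes from the thing itself.
- finder.find_in(camera, query): "xyz" ([x, y, z] in m, in world coordinates, good to about 4 mm: the middle of the surface that is visible of it).
- finder.masks_of(camera, query): "mask" (400x640 bool, what is visible of it).
The state is a dict: "t": time; "q": joint angles; "qd": joint speeds; "joint_efforts": joint torques, N m; "eef_pos": TCP position; "ee_rot": TCP orientation; "force": force on the tool from outside, world axes, zero at the start; "moment": the same for the moment, N m; "width": finger opening in m.
Only numpy, scipy, OpenCV 4.12 (cv2) and the standard library are available. Lean on these libraries where they do the work, as an engineer would, in place of code of your own. Each camera call takes 0.05 s, during which the arm holds its last target. There are 200 camera calls.

TASK

At the announcer's desk, weight the cue card stand: slide the steel collar over the stand's upright post and lower it, without dropping it, until it rests on the foot, and let go. Then take the spring clip by its two handles, squeeze it wide open and hold it gaping astride the top edge of the card, one jaw on each side and the card's edge well between the jaws but the clip touching neither card nor stand, ready for a sheet to be slipped in. The program finishes while holding it there, squeezed open; leave the stand standing where it is and do not disturb the roll of tape, screwdriver and marker lying near it.

Things in the scene. Friction and masses are not known exactly. Their poses are not given: they have to be found in the camera images.
- stand: Cue card stand, loose, 0.9 kg: dark steel foot 100 x 280 x 14 mm (x, y, z). At its +y end a stiff white card stands upright at x = 0: 5 mm thick (x), y from 5 to 135 mm, level top edge 150 mm above the desk; aluminium strips (x within 10.5 mm, up to z = 34 mm) hold its lower edge. The post stands at y = -90 mm. Origin: centre of the foot's underside, z up.
- post_foot (a point): Where the post's axis meets the top of the stand's foot, 14 mm above the desk, axes as the stand. The post is bare steel, 14 mm in diameter, 60 mm high from here, its last 6 mm tapered to 8 mm.
- card_top (a point): Middle of the card's top edge, axes as the stand: x across the card's thickness, y along the edge (65 mm each way), z up.
- collar: The collar: a thick plain steel ring standing flat on the desk, 52 mm outside diameter, 21 mm bore, 30 mm high, about 0.42 kg, loose. Origin: centre of its underside, z along the bore. (The wide thin-walled grey ring on the desk is a roll of tape, not the collar.)
- clip: Steel spring clip with black handles, loose, 90 g, like a big peg standing on its shut jaws, handles up. Origin: centre of the underside of the shut jaws; x along the hinge pin, y from arm to arm, z up. Pin 10 mm thick at z = 42 mm. Jaw lips 50 mm long in x, 10 mm high, together 26 mm thick in y when shut. Open, the free throat is 35 mm deep from the lips' lower edge to the pin.
- clip_handles (a point): Midway between the handles, 74 mm above the clip's origin, axes as the clip: a good grip height. Handles: plates 36 mm wide in x, 4 mm thick, running up from the pin to z = 82 mm (88 when squeezed); splayed when shut, 54 mm over the outside at their tops; parallel and 25 mm over the outside at the stop. Squeeze them along y: 4 N starts, 9 N reaches the stop, more does no harm.
- lip_a (a point): Middle of the inner face of the lip of the jaw on the clip's +y side, 5 mm above the lip's lower edge.
- lip_b (a point): The same on the jaw of the clip's -y side. With the clip shut the two lips nearly meet; their distance is the gape.
- clip_a (a joint): Turn of the +y arm about the hinge pin, rad: 0 shut, 0.34 fully open (lips then 26 mm apart); springs back to 0.
- clip_b (a joint): Turn of the -y arm, the same way: 0 shut, 0.34 fully open.
- tape: Roll of grey tape lying flat, bystander, 90 mm outside, 24 mm high; origin under its centre.
- screwdriver: Screwdriver lying on the desk, bystander, 190 mm long; origin under its middle, x along it.
- marker: Marker pen lying on the desk, bystander, 135 mm long, 21 mm high; origin under its middle, x along it.
- table: The desk; its top is the work surface.
Not all that is in view belongs to the job. Leave any purple look-alike of the clip alone.

How it is judged:
On the way:
1. the collar rests on the stand's foot around the post, let go (horizontal distance between collar and post_foot below 0.006 m and z of collar in the frame of post_foot below 0.004 m and angle between collar's own z axis and vertical below 0.08 rad and contact force between the fingers and collar below 0.1 N), for 0.3 s.
At the end, for the whole second after the job is handed in: Collar let go on the foot, within 6 mm of the post axis. Fingers hold the clip (over 2 N) upright and in line with the card within 0.25 rad, still, lips over 18 mm apart, one each side of the card, 5 to 36 mm below its top, within 55 mm of its middle, clip touching neither stand nor desk (all of step 1 and distance between lip_a and lip_b above 0.018 m and ((x of lip_a in the frame of card_top above 0.0035 m and x of lip_b in the frame of card_top below -0.0035 m) or (x of lip_b in the frame of card_top above 0.0035 m and x of lip_a in the frame of card_top below -0.0035 m)) and z of lip_a in the frame of card_top between -0.036 and -0.005 m and z of lip_b in the frame of card_top between -0.036 and -0.005 m and y of clip in the frame of card_top between -0.055 and 0.055 m and angle between the x axis of clip and the y axis of stand, either way round below 0.25 rad and angle between clip's own z axis and vertical below 0.25 rad and contact force between the fingers and clip above 2 N and contact force between clip and stand below 0.2 N and contact force between clip and table below 0.1 N and linear speed of clip below 0.03 m/s and angle between stand's own z axis and vertical below 0.05 rad); the arm keeps its last pose, push and grip.
It fails at once if the collar is dropped (falls faster than 0.35 m/s out of the fingers) (linear speed of collar above 0.35 m/s and contact force between the fingers and collar below 0.1 N).
It fails at once if the stand is pushed more than 25 mm away or tipped (distance of stand from where it was at the start of the episode above 0.025 m or angle between stand's own z axis and vertical above 0.2 rad).
It fails at once if the tape, screwdriver or marker is pushed more than 30 mm away (distance of any of tape, screwdriver, marker from where it was at the start of the episode above 0.03 m).
It also fails if it takes over 62 s, if anything falls off the work surface, if the arm or the gripper's body presses on something with over 40 N, if the wrist force passes 120 N, or if a joint passes its speed limit or range.

## Working session

There is one attempt and no reset: what is moved stays moved. The work goes in short steps, Python scripts to look and compute and a tool call to move; the robot and the scene stay as the last step left them, time stands still between calls to the robot, and variables do not carry over. Pictures are saved under pics/ and viewed, about 8 in all and at most 12, crops included, and the job is handed in when it is done.

Besides the shell and the picture viewer there is one more tool, called as name(argument=value, ...) on one line, values as JSON. play_rows: Moves the arm, as the interface text tells. Its arguments: {"type":"object","properties":{"targets":{"type":"array","items":{"type":"array","items":{"type":"array","items":{"type":"number"}}}},"grip":{"type":"number"},"newtons":{"type":"number"}},"required":["targets"]}

```bash
mkdir -p pics
cat > h.py <<'E'
import numpy as np, cv2
from station import arm, cams, job_done, finder
from scipy.spatial.transform import Rotation as R
def rot(a):
    a=np.array(a,float)
    if a.shape==(3,3): return a
    return R.from_euler('xyz',a).as_matrix() if a.size==3 else R.from_quat(a).as_matrix()
def cloud(name,dep):
    p=cams.camera_params(name);K=np.array(p["intrinsics"]);D=np.array(p["D"])
    h,w=dep.shape;u,v=np.meshgrid(np.arange(w),np.arange(h))
    n=cv2.undistortPoints(np.stack([u,v],-1).reshape(-1,1,2).astype(float),K,D).reshape(h,w,2)
    P=np.dstack([n,np.ones((h,w))])*dep[...,None]
    return P@rot(p["attitude"]).T+np.array(p["position"])
def proj(name,X):
    p=cams.camera_params(name);Rm=rot(p["attitude"])
    Xc=(np.atleast_2d(X)-np.array(p["position"]))@Rm
    return cv2.projectPoints(Xc,np.zeros(3),np.zeros(3),np.array(p["intrinsics"]),np.array(p["D"]))[0][:,0]
E
python3 - <<'E'
from h import *
np.set_printoptions(precision=4,suppress=True)
s=arm.get_state();print(s, arm.tcp_to_tips)
ims=[]
for c in("top","side"):
    im,d=cams.grab_frame(c);cv2.imwrite(f"pics/{c}0.png",im[...,::-1]);np.save(f"pics/{c}0.npy",d)
    print(c,cams.camera_params(c))
    for q in("stand","post_foot","card_top","collar","clip","tape","screwdriver","marker"):
        for r in finder.find_in(c,q)[:3]:
            print(q,round(r["score"],2),np.array(r["xyz"]),proj(c,r["xyz"])[0].round())
E
```

```text
{'t': 0.0, 'q': array([-0.9009,  0.3594,  0.0111, -0.0004, -1.2241, -0.2881]), 'qd': array([ 0.0008,  0.0004, -0.0011,  0.0001, -0.0008, -0.0005]), 'joint_efforts': array([  0.001 , -58.272 ,  29.3049,   6.9973,   0.0067,  -0.0002]), 'eef_pos': array([ 0.2514, -0.6262,  0.4037]), 'ee_rot': array([ 3.14  , -0.0001, -2.76  ]), 'force': array([0.3664, 0.2086, 0.2333]), 'moment': array([0.0397, 0.0014, 0.0155]), 'width': 0.08774609013620861} 0.1781
top {'intrinsics': array([[401.2002,   0.    , 319.6636],
       [  0.    , 401.2002, 196.4088],
       [  0.    ,   0.    ,   1.    ]]), 'D': array([-0.0133,  0.    ,  0.    ,  0.    ,  0.    ]), 'position': array([0.3779, 0.031 , 1.0699]), 'attitude': array([-2.9456, -0.009 , -1.5941])}
stand 0.91 [ 0.6177 -0.0425  0.0153] [341. 185.]
post_foot 0.92 [ 0.6241 -0.0452  0.0146] [342. 183.]
card_top 0.71 [ 0.6187 -0.0447  0.0131] [342. 185.]
collar 0.75 [ 0.4824 -0.372   0.0253] [469. 232.]
clip 0.95 [0.4562 0.4304 0.0462] [158. 248.]
clip 0.78 [0.4778 0.3314 0.055 ] [196. 238.]
clip 0.76 [0.445  0.4322 0.0501] [156. 252.]
tape 0.58 [ 0.4524 -0.
[... 396 characters left out ...]
ay([0.1909, 0.8828, 0.6904]), 'attitude': array([-2.1206,  0.0176, -2.7597])}
stand 0.59 [0.6147 0.0081 0.015 ] [299. 227.]
post_foot 0.82 [0.6109 0.005  0.0156] [301. 226.]
post_foot 0.44 [0.4725 0.3274 0.0466] [298. 314.]
card_top 0.62 [0.613  0.0082 0.0193] [299. 226.]
collar 0.64 [ 0.4825 -0.359   0.0225] [382. 172.]
clip 0.98 [0.4622 0.4409 0.0463] [277. 359.]
clip 0.89 [0.4746 0.4381 0.061 ] [271. 350.]
clip 0.84 [0.565  0.326  0.0481] [257. 301.]
tape 0.81 [ 0.4451 -0.1345  0.0198] [374. 210.]
tape 0.35 [0.4764 0.3262 0.0467] [296. 313.]
tape 0.27 [ 0.3994  0.1711 -0.0004] [356. 290.]
screwdriver 0.94 [ 0.4708 -0.0117  0.0184] [352. 233.]
marker 0.59 [0.4684 0.1619 0.0141] [329. 275.]
```

Run:
```python
import cv2,numpy as np
t=cv2.imread("pics/top0.png");s=cv2.imread("pics/side0.png")
cv2.imwrite("pics/a.png",cv2.resize(t[110:330,100:500],(800,440)))
a=cv2.resize(s[100:400,200:480],(560,600),interpolation=cv2.INTER_CUBIC)
cv2.imwrite("pics/b.png",a)
```

```text
(no output)
```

View pics/a.png

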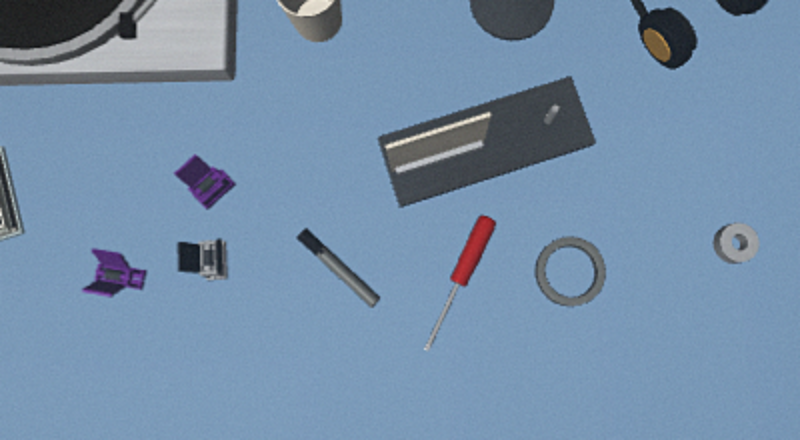

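View pics/b.png

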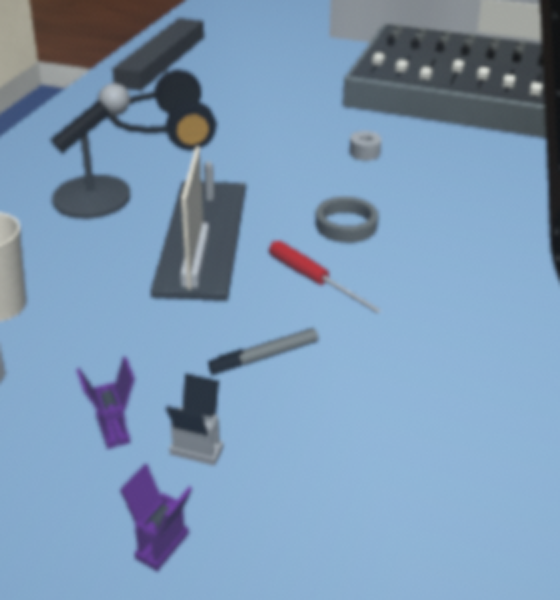

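The crops are 2x from column 100, row 110 in the top view and from column 200, row 100 in the side view.
- **Clip candidates:** there are three in the top picture. Two are purple, at about (202,200) and (157,247), and the third has black handles and steel jaws at about (201,240). The third fits the description. The side crop confirms it at (195,420).
- **Collar:** it is the small thick ring at (468,231). The wide thin ring at (385,245) is the tape.
- **Stand:** it is at (343,180), with the post at (376,167) and the card to the left of it.

Next I measure the poses.

Run:
```python
from h import *
np.set_printoptions(precision=4,suppress=True)
C={};I={}
for c in("top","side"):
    C[c]=cloud(c,np.load(f"pics/{c}0.npy"));I[c]=cv2.imread(f"pics/{c}0.png")
def box(P,lo,hi): return np.all((P>lo)&(P<hi),-1)&np.isfinite(P).all(-1)
for c in C:
    P=C[c]
    print(c,"desk z",np.median(P[box(P,(.38,-.05,-.02),(.42,.1,.02))][:,2]))
    # foot
    b=I[c].astype(int).sum(-1)
    m=box(P,(.5,-.25,.007),(.75,.2,.022))&(b<260)
    r=cv2.minAreaRect(P[m][:,:2].astype(np.float32)*1000);print(" foot",m.sum(),r)
    m=box(P,(.5,-.25,.05),(.75,.2,.17));Q=P[m]
    v=Q[:,1]<-0.06
    print(" posttop?",v.sum(),np.median(Q[v],0) if v.any() else 0,Q[v].max(0) if v.any() else 0)
    card=Q[~v]
    if len(card):
        cc=card.mean(0);w=np.linalg.svd(card[:,:2]-cc[:2],full_matrices=False)[2][0]
        print(" card",len(card),cc,"dir",w,np.degrees(np.arctan2(w[1],w[0])),"zmax",np.percentile(card[:,2],98))
        top=card[card[:,2]>.14]; 
        if len(top): print("  top",len(top),top.mean(0),top[np.argmin(top[:,1])],top[np.argmax(top[:,1])])
    m=box(P,(.42,-.42,.026),(.54,-.32,.036));Q=P[m]
    print(" collar top",m.sum(),cv2.minEnclosingCircle(Q[:,:2].astype(np.float32)*1000),Q.mean(0))
    hs=cv2.cvtColor(I[c],cv2.COLOR_BGR2HSV)
    m=box(P,(.42,.27,.006),(.54,.39,.1))&(~((hs[...,0]>120)&(hs[...,1]>80)))
    Q=P[m];b2=b[m]
    print(" clip",m.sum(),Q.min(0),Q.max(0))
    for lo,hi in((.0,.013),(.02,.04),(.05,.065),(.065,.08),(.075,.09)):
        k=(Q[:,2]>lo)&(Q[:,2]<hi)
        if k.sum()>8: print("  ",lo,k.sum(),cv2.minAreaRect(Q[k][:,:2].astype(np.float32)*1000))
```

```text
top desk z 0.0007795329195026124
 foot 2823 ((576.1499633789062, 6.0610809326171875), (175.40478515625, 414.08636474609375), 17.065183639526367)
 posttop? 33 [ 0.6562 -0.1321  0.0691] [ 0.6631 -0.1264  0.0764]
 card 579 [0.6102 0.0197 0.1123] dir [-0.2905  0.9569] 106.88649433853955 zmax 0.15246771198694872
  top 168 [0.6113 0.02   0.1491] [ 0.6304 -0.041   0.1494] [0.5937 0.0804 0.1503]
 collar top 260 ((484.0854797363281, -371.7211608886719), 26.119722366333008) [ 0.4839 -0.3714  0.0306]
 clip 416 [0.4266 0.279  0.006 ] [0.5315 0.3698 0.0858]
   0.0 50 ((482.3031311035156, 332.0640563964844), (96.6617431640625, 90.16881561279297), 10.365377426147461)
   0.02 10 ((473.9600524902344, 313.79248046875), (21.9080753326416, 37.83100128173828), 88.61096954345703)
   0.05 73 ((478.03765869140625, 316.99237060546875), (38.120330810546875, 33.41382598876953), 5.602287292480469)
   0.065 81 ((477.912109375, 315.881591796875), (34.953468322753906, 51.54380798339844), 2.024914264678955)
   0.075 74 ((477.80810546875, 315.0868835449219), (35.01127624511719, 52.980873107910156), 2.442131519317627
[... 400 characters left out ...]
ar top 99 ((482.2949523925781, -370.9992370605469), 28.20684814453125) [ 0.4833 -0.3678  0.0304]
 clip 883 [0.4538 0.2885 0.0061] [0.5048 0.3439 0.0839]
   0.0 98 ((474.9646301269531, 325.31060791015625), (56.38384246826172, 24.690929412841797), 29.279197692871094)
   0.02 165 ((475.33026123046875, 325.0), (49.52167510986328, 23.17311668395996), 28.15095329284668)
   0.05 192 ((479.3740234375, 317.2383728027344), (39.63229751586914, 39.90353775024414), 4.497987747192383)
   0.065 193 ((479.4661560058594, 315.5757141113281), (35.88274002075195, 53.347835540771484), 3.177791118621826)
   0.075 128 ((479.45654296875, 316.3460388183594), (36.55900192260742, 55.06195831298828), 2.246476888656616)
```

```bash
cat >> h.py <<'E'
def go(x,y,z,yaw,s=None):
    "shift mm and turn deg from the present pose to tool-down grasp-point target"
    s=s or arm.get_state();Rm=rot(s["ee_rot"])
    d=Rm.T@(np.array([x,y,z+.159])-s["eef_pos"])
    y0=np.degrees(s["ee_rot"][2]);print("t",round(s["t"],2),"shift mm",(d*1000).round(1),"turn",round(-((yaw-y0+180)%360-180),1))
E
python3 -c "
from h import *
go(.484,-.371,.10,-73.2)"
```

```text
t 0.9 shift mm [-311.   150.4  145.7] turn -84.9
```

play_rows(targets=[[[-0.05,0.024,0.02,-10],[-0.1,0.048,0.04,-20],[-0.15,0.072,0.07,-30],[-0.2,0.096,0.09,-40],[-0.25,0.12,0.11,-50]]], grip=0, newtons=30)

```text
t: 1.52
eef_pos: [0.4398, -0.4205, 0.2942]
ee_rot: [-3.141, -0.0, -1.881]
force: [1.5, 0.2, 0.2]
width: 0.087
```

```bash
python3 -c "
from h import *
go(.484,-.371,.10,-73.2)"
```

```text
t 1.52 shift mm [-60.6 -26.9  35.2] turn -34.6
```

play_rows(targets=[[[-0.02,-0.009,0.01,-10],[-0.04,-0.018,0.02,-20],[-0.06,-0.027,0.03,-30],[-0.06,-0.027,0.035,-34],[-0.06,-0.027,0.035,-34]]])

```text
t: 2.15
eef_pos: [0.4832, -0.373, 0.2593]
ee_rot: [3.141, 0.0, -1.294]
force: [-0.3, -0.4, 0.2]
width: 0.0877
```

```bash
python3 -c "
from h import *
go(.484,-.371,.024,-73.2)
im,d=cams.grab_frame('top');cv2.imwrite('pics/top1.png',im[...,::-1]);np.save('pics/top1.npy',d)
print(proj('top',[[.484,-.371,.03]]))
P=cloud('top',d);g=P[(P[...,2]>.125)&(P[...,2]<.3)&(abs(P[...,1]+.371)<.2)&(abs(P[...,0]-.484)<.2)]
print(cv2.minAreaRect(g[:,:2].astype(np.float32)*1000))
cv2.imwrite('pics/c.png',cv2.resize(im[130:330,340:600,::-1],(780,600)))"
```

```text
t 2.15 shift mm [-1.6 -1.3 76.3] turn -0.9
[[468.99466393 230.86245953]]
((447.6935119628906, -380.0406494140625), (141.05609130859375, 48.661949157714844), 46.5162467956543)
```

View pics/c.png

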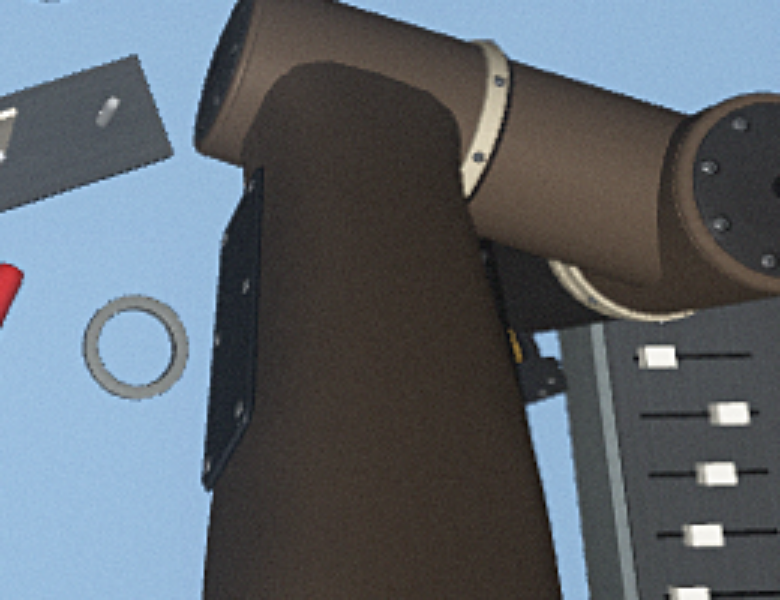

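The top view is blocked by the arm, so near checks will use the side camera. Now I descend.

play_rows(targets=[[[-0.0016,-0.001,0.03,-1],[-0.0016,-0.001,0.055,-1],[-0.0016,-0.001,0.072,-1],[-0.0016,-0.001,0.076,-1],[-0.0016,-0.001,0.076,-1]]])

```text
t: 2.82
eef_pos: [0.4838, -0.3717, 0.1841]
ee_rot: [-3.141, -0.0, -1.277]
force: [-0.1, -0.3, 0.7]
width: 0.0878
```

play_rows(targets=[[[0,0,0,0],[0,0,0,0],[0,0,0,0],[0,0,0,0],[0,0,0,0]]], grip=255, newtons=30)

```text
t: 3.45
eef_pos: [0.4839, -0.3714, 0.1839]
ee_rot: [-3.141, -0.0, -1.276]
force: [0.5, 0.4, 2.1]
width: 0.0513
```

play_rows(targets=[[[0,0,0,0],[0,0,-0.01,0],[0,0,-0.04,0],[0,0,-0.08,0],[0,0,-0.1,0]]])

```text
t: 4.08
eef_pos: [0.4836, -0.3715, 0.2859]
ee_rot: [-3.14, -0.001, -1.276]
force: [0.7, -0.8, -4.3]
width: 0.0511
```

```bash
python3 -c "
from h import *
np.set_printoptions(precision=4,suppress=True)
s=arm.get_state();print(s['width'],s['force'],s['eef_pos'])
im,d=cams.grab_frame('side');cv2.imwrite('pics/side1.png',im[...,::-1]);np.save('pics/side1.npy',d)
print(finder.find_in('side','collar')[:2])
P=cloud('side',d);g=s['eef_pos']-[0,0,.159];print(g,proj('side',g))
go(.6566,-.1325,.13,-73.2)
u,v=proj('side',g)[0].astype(int)
cv2.imwrite('pics/d.png',cv2.resize(im[v-75:v+75,u-75:u+75,::-1],(600,600)))"
```

```text
0.05105509467121401 [ 0.6955 -0.8009 -4.2561] [ 0.4836 -0.3715  0.2859]
[{'xyz': [0.4829, -0.3584, 0.1265], 'score': 0.6}]
[ 0.4836 -0.3715  0.1269] [[384.625  141.2204]]
t 4.17 shift mm [-178.7 -234.7   -2.5] turn 0.1
```

View pics/d.png

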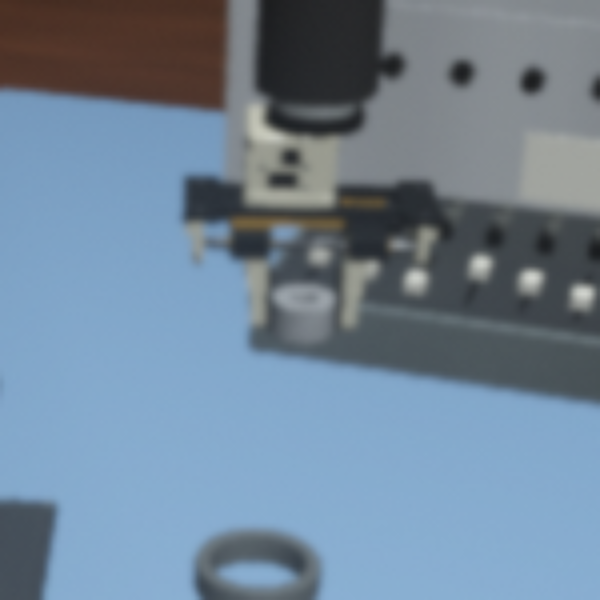

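The side crop shows the collar level between the fingers at about (305,312), with the gripper's long side along the jaws. Next I move above the post.

play_rows(targets=[[[-0.03,-0.039,0,0],[-0.066,-0.087,0,0],[-0.102,-0.134,0,0],[-0.138,-0.181,0,0],[-0.165,-0.217,0,0]]])

```text
t: 4.8
eef_pos: [0.6439, -0.1483, 0.2818]
ee_rot: [3.139, 0.001, -1.276]
force: [0.2, -0.2, -4.9]
width: 0.0509
```

play_rows(targets=[[[-0.006,-0.008,0,0],[-0.006,-0.008,0,0],[-0.006,-0.008,0,0]]])

```text
t: 5.18
eef_pos: [0.6483, -0.1435, 0.2829]
ee_rot: [3.14, 0.001, -1.277]
force: [0.9, -0.7, -3.6]
width: 0.0512
```

```bash
python3 -c "
from h import *
np.set_printoptions(precision=4,suppress=True)
s=arm.get_state();print(s['width'],s['eef_pos'])
for c in ('top','side'):
  P=cloud(c,np.load(f'pics/{c}0.npy')).reshape(-1,3)
  a=np.radians(16.8);X=(P[:,:2]-[.6566,-.1325])@np.array([[np.cos(a),-np.sin(a)],[np.sin(a),np.cos(a)]])
  k=(abs(X[:,0])<.12)&(abs(X[:,1])<.06)&(P[:,2]>.03);print(c,k.sum(),np.c_[X[k],P[k,2]].max(0),np.c_[X[k],P[k,2]].min(0))
im,d=cams.grab_frame('side');cv2.imwrite('pics/side2.png',im[...,::-1]);np.save('pics/side2.npy',d)
print(finder.find_in('side','collar')[:2])
P=cloud('side',d);g=s['eef_pos']-[0,0,.159]
q=P[(np.abs(P-g)<[.02,.035,.03]).all(-1)];print('collar-ish',len(q),q.min(0),q.max(0))
m=finder.masks_of('side','collar')
if m: 
  q=P[m[0]['mask']];q=q[np.linalg.norm(q-g,axis=1)<.06];print(len(q),np.percentile(q,[2,50,98],0))
go(.6566,-.1325,.03,-73.2)
u,v=proj('side',[.6566,-.1325,.09])[0].astype(int);print(u,v)
cv2.imwrite('pics/e.png',cv2.resize(im[v-60:v+60,u-60:u+60,::-1],(600,600)))"
```

```text
0.05123004579288751 [ 0.6483 -0.1435  0.2829]
top 45 [0.0068 0.0059 0.0764] [-0.0054 -0.0062  0.0303]
side 68 [0.0094 0.0089 0.0762] [-0.0037 -0.005   0.0307]
[{'xyz': [0.6412, -0.1314, 0.1246], 'score': 0.77}, {'xyz': [0.4726, -0.0128, 0.0159], 'score': 0.33}]
collar-ish 217 [ 0.6287 -0.1696  0.0994] [ 0.6678 -0.1128  0.1331]
263 [[ 0.6233 -0.1647  0.1016]
 [ 0.6442 -0.1274  0.1238]
 [ 0.67   -0.1157  0.1313]]
t 5.33 shift mm [ -8.3 -10.9  94.7] turn -0.0
304 176
```

View pics/e.png

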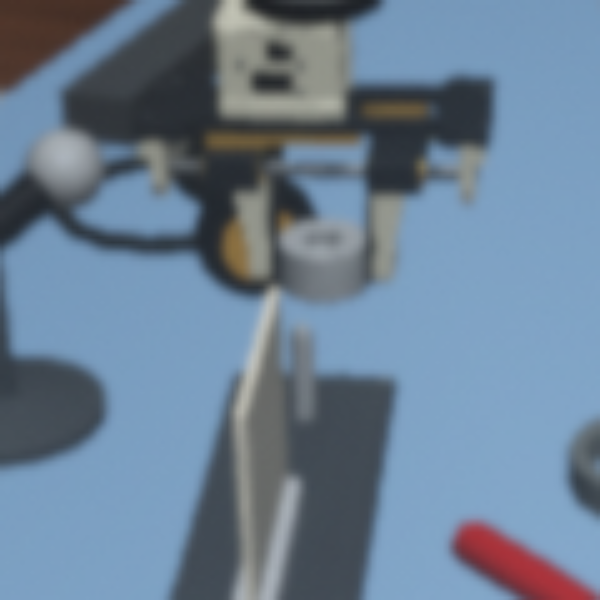

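The side crop shows the collar at (322,255), up and right of the post tip at (303,330), which fits the remaining offset. I centre it and go down to just above the post.

play_rows(targets=[[[-0.006,-0.008,0,0],[-0.0083,-0.0109,0.005,0],[-0.0083,-0.0109,0.014,0],[-0.0083,-0.0109,0.018,0],[-0.0083,-0.0109,0.018,0]]])

```text
t: 5.95
eef_pos: [0.657, -0.1314, 0.2649]
ee_rot: [3.14, 0.0, -1.276]
force: [0.3, 0.2, -5.4]
width: 0.0508
```

```bash
python3 -c "
from h import *
np.set_printoptions(precision=4,suppress=True)
s=arm.get_state();print(s['width'],s['eef_pos'],s['force'])
im,d=cams.grab_frame('side');cv2.imwrite('pics/side3.png',im[...,::-1])
go(.6566,-.1325,.039,-73.2)
P=cloud('side',d);g=s['eef_pos']-[0,0,.159]
# predicted collar outline and post
th=np.linspace(0,2*np.pi,60);o=im[...,::-1].copy();b=cv2.resize(o[110:210,250:350],(800,800))
def dr(c,r,z,col):
  X=np.c_[c[0]+r*np.cos(th),c[1]+r*np.sin(th),0*th+z];q=((proj('side',X)-[250,110]+.5)*8).astype(np.int32);cv2.polylines(b,[q],True,col,1)
for z in(g[2]-.0249,g[2]+.0051): dr(g,.026,z,(0,0,255))
dr(g,.0105,g[2]+.0051,(0,255,0))
for z in(.014,.068): dr((.6566,-.1325),.007,z,(255,0,255))
cv2.imwrite('pics/f.png',b[:600,100:700])"
```

```text
0.050833570419583224 [ 0.657  -0.1314  0.2649] [ 0.2747  0.24   -5.4111]
t 6.0 shift mm [ 0.8  0.9 67.3] turn 0.1
```

View pics/f.png

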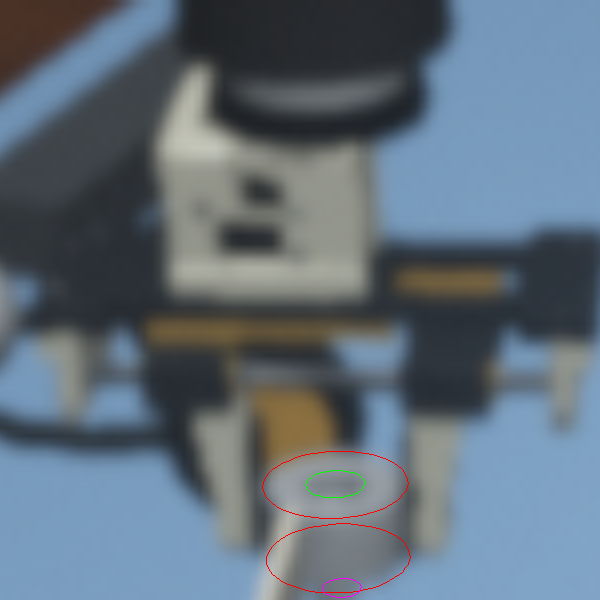

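The predicted collar outline sits on the collar, and its bore is over the post. I descend in stages and watch the force.

play_rows(targets=[[[0.0008,0.0009,0,0],[0.0008,0.0009,0.01,0],[0.0008,0.0009,0.02,0],[0.0008,0.0009,0.03,0],[0.0008,0.0009,0.03,0]]])

```text
t: 6.62
eef_pos: [0.6562, -0.1324, 0.2341]
ee_rot: [3.139, 0.001, -1.276]
force: [-0.0, 0.5, -4.7]
width: 0.0513
```

play_rows(targets=[[[0,0,0.01,0],[0,0,0.02,0],[0,0,0.028,0],[0,0,0.033,0],[0,0,0.033,0]]])

```text
t: 7.25
eef_pos: [0.6566, -0.1324, 0.2021]
ee_rot: [3.141, 0.0, -1.276]
force: [-0.4, 0.5, -4.7]
width: 0.0509
```

```bash
python3 -c "
from h import *
s=arm.get_state();print(s['force'],s['eef_pos'],s['width'])"
```

```text
[-0.42883694  0.52914839 -4.66835896] [ 0.6565616  -0.13240729  0.20212683] 0.05089346349726656
```

No contact force so far, and the tip is well inside the bore. I lower the last 4 mm or so until the force changes.

play_rows(targets=[[[0,0,0.001,0],[0,0,0.002,0],[0,0,0.003,0],[0,0,0.0035,0],[0,0,0.0035,0]]])

```text
t: 7.88
eef_pos: [0.6567, -0.1324, 0.1991]
ee_rot: [3.142, 0.0, -1.276]
force: [-0.3, 0.4, -4.8]
width: 0.0511
```

play_rows(targets=[[[0,0,0.0005,0],[0,0,0.001,0],[0,0,0.001,0]]])

```text
t: 8.25
eef_pos: [0.6567, -0.1324, 0.1981]
ee_rot: [3.141, 0.0, -1.276]
force: [0.1, 1.1, -4.3]
width: 0.0513
```

play_rows(targets=[[[0,0,0.0005,0],[0,0,0.001,0],[0,0,0.001,0]]])

```text
t: 8.62
eef_pos: [0.6567, -0.1324, 0.1979]
ee_rot: [-3.141, -0.0, -1.276]
force: [-3.7, 1.7, 4.7]
width: 0.0513
```

play_rows(targets=[[[0,0,0.0005,0],[0,0,0.001,0],[0,0,0.001,0]]])

```text
t: 9.0
eef_pos: [0.6566, -0.1324, 0.1978]
ee_rot: [-3.141, -0.0, -1.276]
force: [-5.9, 2.5, 12.6]
width: 0.0512
```

The collar has seated, with the force going from -4.5 N to +12.6 N. I open the gripper and retreat.

play_rows(targets=[[[0,0,-0.001,0],[0,0,-0.001,0],[0,0,-0.001,0],[0,0,-0.001,0],[0,0,-0.001,0]]], grip=0)

```text
t: 9.62
eef_pos: [0.6567, -0.1324, 0.197]
ee_rot: [3.142, 0.0, -1.276]
force: [0.5, -0.2, -0.9]
width: 0.0871
```

play_rows(targets=[[[0,0,-0.02,0],[0,0,-0.06,0],[0,0,-0.1,0],[0,0,-0.14,0],[0,0,-0.17,0]]])

```text
t: 10.25
eef_pos: [0.6567, -0.1325, 0.3693]
ee_rot: [-3.14, -0.001, -1.276]
force: [0.6, -0.3, -0.8]
width: 0.0879
```

```bash
python3 -c "
from h import *
s=arm.get_state()
np.set_printoptions(precision=4,suppress=True)
im,d=cams.grab_frame('side');cv2.imwrite('pics/side4.png',im[...,::-1])
P=cloud('side',d);Q=P[(P[...,2]>.036)&(P[...,2]<.052)&(abs(P[...,0]-.6566)<.035)&(abs(P[...,1]+.1325)<.035)]
print('collar top',len(Q),np.median(Q,0),cv2.minEnclosingCircle(Q[:,:2].astype(np.float32)*1000))
print(s['force'],s['width']);go(.4785,.316,.2,2.4)
go(.4785,.316,.074,2.4)"
```

```text
collar top 113 [ 0.649  -0.1254  0.0441] ((653.6635131835938, -131.6708526611328), 26.682119369506836)
[ 0.5614 -0.3355 -0.8408] 0.0878821198205639
t 10.3 shift mm [-481.4   40.8   12.9] turn -75.5
t 10.3 shift mm [-481.8   41.6  138.9] turn -75.5
```

The collar top reads z = 0.044, so it is seated on the foot and released. I move to above the clip.

play_rows(targets=[[[-0.04,0.003,-0.02,-6],[-0.095,0.008,-0.02,-15],[-0.15,0.013,-0.02,-24],[-0.205,0.018,-0.02,-33],[-0.26,0.023,-0.02,-42]]])

```text
t: 10.92
eef_pos: [0.5583, 0.1112, 0.3872]
ee_rot: [-3.141, -0.0, -0.538]
force: [0.8, 0.5, 0.5]
width: 0.0872
```

```bash
python3 -c "
from h import *
go(.4785,.316,.17,2.4)"
```

```text
t 10.93 shift mm [-173.5 -135.    58.2] turn -33.2
```

play_rows(targets=[[[-0.045,-0.034,0.01,-8],[-0.09,-0.07,0.02,-16],[-0.135,-0.105,0.04,-25],[-0.1735,-0.135,0.058,-33],[-0.1735,-0.135,0.058,-33]]], grip=40)

```text
t: 11.55
eef_pos: [0.479, 0.3174, 0.3274]
ee_rot: [3.14, 0.002, 0.038]
force: [0.9, -0.5, -0.4]
width: 0.0741
```

```bash
python3 -c "
from h import *
s=arm.get_state();print(s['eef_pos'],s['width'])
go(.4785,.316,.074,2.4)
im,d=cams.grab_frame('side');cv2.imwrite('pics/side5.png',im[...,::-1])
u,v=proj('side',[.4785,.316,.08])[0].astype(int)
b=cv2.resize(im[v-65:v+65,u-65:u+65,::-1],(600,600))
g=s['eef_pos'];f=600/130
for p in ([.4785,.316,.078],[.4785,.316+.027,.08],[.4785,.316-.027,.08],[g[0],g[1],g[2]-.159],[g[0],g[1],g[2]-.178]):
  q=((proj('side',p)[0]-[u-65,v-65]+.5)*f).astype(int);cv2.circle(b,tuple(map(int,q)),4,(0,0,255),1)
cv2.imwrite('pics/g.png',b)"
```

```text
[0.4789554  0.31743602 0.32740309] 0.07412646035253105
t 11.55 shift mm [-0.3  1.3 94.4] turn -0.2
```

View pics/g.png

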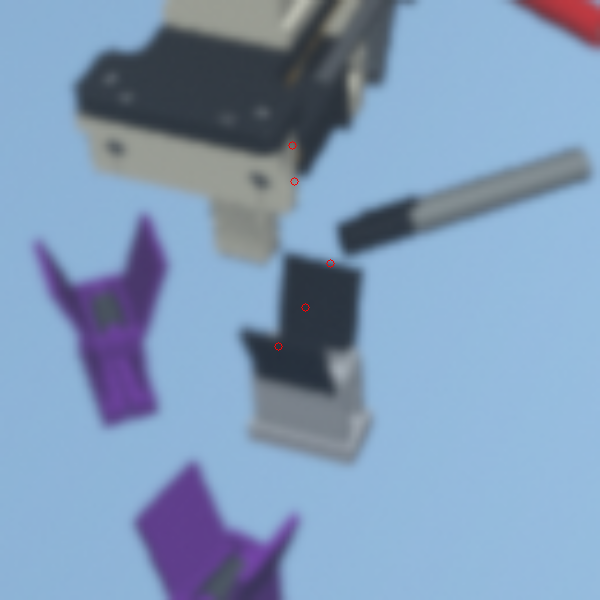

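The crop shows the steel clip with black handles at (302,302), matching the prediction at (305,307). The purple clips stay clear of the fingers. I descend and squeeze.

play_rows(targets=[[[-0.0003,0.0013,0.02,0],[-0.0003,0.0013,0.045,0],[-0.0003,0.0013,0.07,0],[-0.0003,0.0013,0.09,0],[-0.0003,0.0013,0.093,0]]])

```text
t: 12.22
eef_pos: [0.4804, 0.3124, 0.2354]
ee_rot: [3.14, 0.001, 0.031]
force: [0.3, -0.7, -0.3]
width: 0.0735
```

play_rows(targets=[[[0,0,0,0],[0,0,0,0],[0,0,0,0],[0,0,0,0],[0,0,0,0]]], grip=255, newtons=25)

```text
t: 12.85
eef_pos: [0.4814, 0.3156, 0.2394]
ee_rot: [-3.136, -0.005, 0.034]
force: [-4.8, 7.4, 20.4]
width: 0.0296
```

play_rows(targets=[[[0,0,0,0],[0,0,0,0],[0,0,0,0],[0,0,0,0]]])

```text
t: 13.35
eef_pos: [0.4814, 0.3166, 0.2398]
ee_rot: [-3.134, -0.006, 0.035]
force: [-4.9, 5.6, 14.8]
width: 0.0267
```

play_rows(targets=[[[0,0,-0.008,0],[0,0,-0.02,0],[0,0,-0.05,0],[0,0,-0.09,0],[0,0,-0.12,0]]])

```text
t: 13.98
eef_pos: [0.4802, 0.3133, 0.3582]
ee_rot: [-3.141, -0.001, 0.033]
force: [0.1, 0.3, -0.6]
width: 0.0237
```

```bash
python3 -c "
from h import *
s=arm.get_state();print(s['eef_pos'],s['ee_rot'],s['width'],s['force'])
im,d=cams.grab_frame('side');cv2.imwrite('pics/side6.png',im[...,::-1]);np.save('pics/side6.npy',d)
g=s['eef_pos'];u,v=proj('side',[g[0],g[1],g[2]-.2])[0].astype(int)
b=cv2.resize(im[v-60:v+60,u-60:u+60,::-1],(600,600))
for h in (.159,.185+.006,.191+.037):
  q=((proj('side',[g[0],g[1],g[2]-h])[0]-[u-60,v-60]+.5)*5).astype(int);cv2.circle(b,tuple(map(int,q)),4,(0,0,255),1)
cv2.imwrite('pics/i.png',b)
go(.6111,.02,.24,-73.2)"
```

```text
[0.48021725 0.31327557 0.35819237] [-3.14132489e+00 -5.49525034e-04  3.25141728e-02] 0.023693397850023046 [ 0.12140321  0.33474687 -0.61003375]
t 14.03 shift mm [120.4 297.9 -37.1] turn 75.1
```

View pics/i.png

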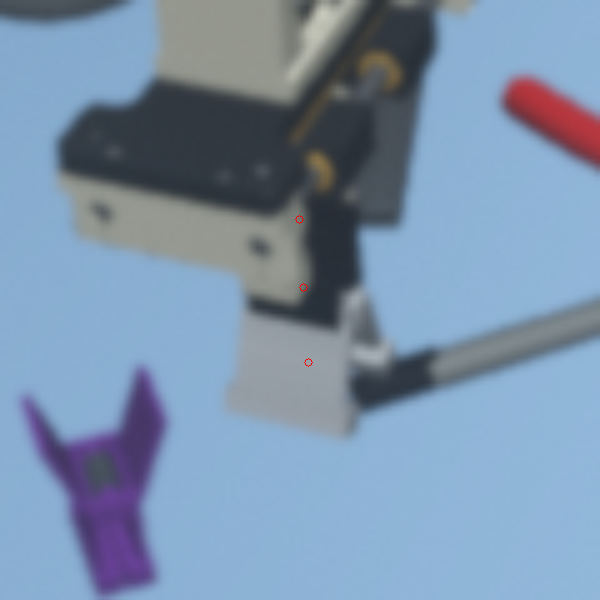

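The crop shows the clip held upright at about (290,360) with the jaws spread and the width at 23.7 mm, which is the stop. Next I find the lip height relative to the TCP.

```bash
python3 -c "
from h import *
np.set_printoptions(precision=4,suppress=True)
P=cloud('side',np.load('pics/side6.npy'));g=np.array([.4802,.3133,.3582])
Q=P[(abs(P[...,0]-g[0])<.04)&(abs(P[...,1]-g[1])<.04)&(P[...,2]>.07)&(P[...,2]<.175)]-g
print(len(Q));
for z in np.arange(-.26,-.18,.006):
  k=Q[(Q[:,2]>=z)&(Q[:,2]<z+.006)]
  if len(k)>3: print(round(z,3),len(k),k.min(0)[:2],k.max(0)[:2],np.median(k[:,1]))
"
```

```text
743
-0.242 22 [-0.0266 -0.0211] [0.0195 0.028 ] 0.000613904154535827
-0.236 109 [-0.0274 -0.0217] [0.0221 0.0301] 0.025352452926971525
-0.23 125 [-0.028  -0.0237] [0.0226 0.0278] 0.0221696840120037
-0.224 83 [-0.024  -0.0186] [0.0212 0.0229] 0.019616493331600426
-0.218 82 [-0.0243 -0.0171] [0.0206 0.0216] 0.01726365041453104
-0.212 72 [-0.0245 -0.0116] [0.0194 0.019 ] 0.015021341918689979
-0.206 85 [-0.0235 -0.0115] [0.0193 0.0175] 0.01302316883657062
-0.2 76 [-0.0233 -0.0125] [0.0208 0.0142] 0.011579667717400877
-0.194 60 [-0.0225 -0.0113] [0.0162 0.0154] 0.01215349139866223
-0.188 29 [-0.0194 -0.0096] [0.0114 0.0157] 0.01190064308284644
```

play_rows(targets=[[[0.012,0.03,-0.01,8],[0.033,0.081,-0.03,18],[0.055,0.136,-0.05,28],[0.077,0.19,-0.055,38],[0.094,0.232,-0.06,48]]])

```text
t: 14.65
eef_pos: [0.582, 0.0824, 0.4167]
ee_rot: [3.141, 0.0, -0.812]
force: [0.7, 0.2, -1.1]
width: 0.0238
```

```bash
python3 -c "
from h import *
go(.6111,.02,.255,-73.2)"
```

```text
t 14.65 shift mm [65.3 21.8  2.7] turn 26.7
```

play_rows(targets=[[[0.025,0.008,0,10],[0.05,0.017,0,20],[0.0653,0.0218,0.001,26.7],[0.0653,0.0218,0.001,26.7],[0.0653,0.0218,0.001,26.7]]])

```text
t: 15.28
eef_pos: [0.611, 0.0228, 0.4152]
ee_rot: [3.141, 0.0, -1.269]
force: [-0.0, -0.4, -0.6]
width: 0.0242
```

```bash
python3 -c "
from h import *
np.set_printoptions(precision=4,suppress=True)
s=arm.get_state();print(s['eef_pos'],s['width'])
go(.6111,.02,.213,-73.2)
im,d=cams.grab_frame('side');cv2.imwrite('pics/side7.png',im[...,::-1]);P=cloud('side',d)
a=np.radians(16.8);Rz=np.array([[np.cos(a),-np.sin(a)],[np.sin(a),np.cos(a)]])
L=np.dstack([(P[...,:2]-[.6111,.02])@Rz,P[...,2]]) # stand axes about card mid
g=s['eef_pos'];print('tcp in card frame',(g[:2]-[.6111,.02])@Rz)
def sh(lo,hi,n):
  k=L[(np.abs(L[...,0])<.045)&(np.abs(L[...,1])<.09)&(L[...,2]>lo)&(L[...,2]<hi)]
  print(n,len(k),np.percentile(k,[2,50,98],0).round(4).tolist() if len(k) else '')
sh(.13,.149,'card');sh(g[2]-.24,g[2]-.23,'lips')
u,v=proj('side',[.6111,.02,.15])[0].astype(int)
cv2.imwrite('pics/j.png',cv2.resize(im[v-50:v+50,u-50:u+50,::-1],(600,600),interpolation=cv2.INTER_CUBIC))"
```

```text
[0.611  0.0228 0.4152] 0.024164577289768372
t 15.28 shift mm [ 2.7  0.7 43.2] turn 0.5
tcp in card frame [0.0007 0.0027]
card 66 [[-0.0009, -0.0398, 0.1305], [-0.0003, 0.0262, 0.1388], [0.0043, 0.0655, 0.1488]]
lips 57 [[-0.0244, -0.016, 0.1764], [-0.0126, 0.0278, 0.1832], [0.0245, 0.0318, 0.185]]
```

View pics/j.png

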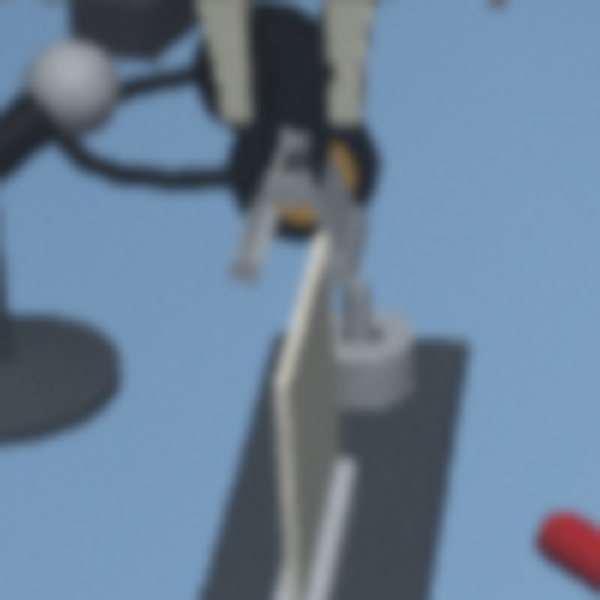

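The crop shows the gaping clip, jaws at (245,265) and (345,240), centred over the card's top edge. The collar is on the foot at (375,365). In the card's axes the lips lie at ±24.5 mm and the card at about 0. I lower the clip.

play_rows(targets=[[[0.0027,0.0007,0.005,0.5],[0.0027,0.0007,0.018,0.5],[0.0027,0.0007,0.031,0.5],[0.0027,0.0007,0.043,0.5],[0.0027,0.0007,0.043,0.5]]])

```text
t: 15.95
eef_pos: [0.6111, 0.0199, 0.3705]
ee_rot: [3.139, 0.0, -1.28]
force: [0.1, -0.1, -1.0]
width: 0.0237
```

play_rows(targets=[[[0,0,0,0],[0,0,0,0],[0,0,0,0],[0,0,0,0]]])

```text
t: 16.45
eef_pos: [0.6114, 0.0199, 0.3724]
ee_rot: [-3.141, 0.0, -1.28]
force: [-0.2, 0.1, -1.2]
width: 0.0238
```

```bash
python3 -c "
from h import *
np.set_printoptions(precision=4,suppress=True)
s=arm.get_state();print(s['eef_pos'],s['width'],s['force'])
im,d=cams.grab_frame('side');P=cloud('side',d)
a=np.radians(16.8);Rz=np.array([[np.cos(a),-np.sin(a)],[np.sin(a),np.cos(a)]])
L=np.dstack([(P[...,:2]-[.6111,.02])@Rz,P[...,2]])
g=s['eef_pos'];print('tcp in card frame',(g[:2]-[.6111,.02])@Rz)
def sh(b,n):
  k=L[((L>b[0])&(L<b[1])).all(-1)];print(n,len(k),np.percentile(k,[2,50,98],0).round(4).tolist() if len(k) else '')
sh(((-.01,-.07,.1),(.01,.08,.125)),'card');sh(((-.04,-.03,.127),(-.008,.06,.142)),'lip-');sh(((.009,-.03,.127),(.04,.06,.142)),'lip+')
Q=P[(P[...,2]>.036)&(P[...,2]<.052)&(abs(P[...,0]-.6566)<.035)&(abs(P[...,1]+.1325)<.035)];print('collar',np.median(Q,0))
for q in('tape','screwdriver','marker'): print(q,finder.find_in('side',q)[:1])
u,v=proj('side',[.6111,.02,.15])[0].astype(int)
cv2.imwrite('pics/k.png',cv2.resize(im[v-50:v+50,u-50:u+50,::-1],(600,600),interpolation=cv2.INTER_CUBIC))"
```

```text
[0.6114 0.0199 0.3724] 0.02380429529199416 [-0.1675  0.1054 -1.1665]
tcp in card frame [ 0.0003 -0.0002]
card 73 [[-0.0008, -0.0456, 0.1005], [-0.0003, 0.0311, 0.1119], [0.0031, 0.0662, 0.1244]]
lip- 29 [[-0.0249, -0.0196, 0.1344], [-0.0224, 0.0204, 0.1397], [-0.0104, 0.0283, 0.1418]]
lip+ 19 [[0.0137, -0.0123, 0.1346], [0.0194, 0.0262, 0.1398], [0.027, 0.0301, 0.1419]]
collar [ 0.6432 -0.1306  0.0435]
tape [{'xyz': [0.4474, -0.1363, 0.0205], 'score': 0.61}]
screwdriver [{'xyz': [0.6434, -0.1213, 0.0327], 'score': 0.73}]
marker [{'xyz': [0.4658, 0.1633, 0.0123], 'score': 0.89}]
```

View pics/k.png

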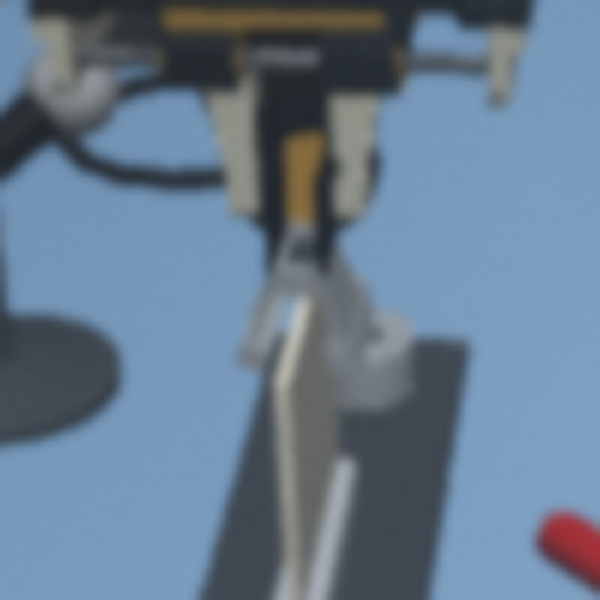

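The crop shows the jaws at (250,350) and (360,330) on either side of the card, with a clear gap on each side and no side force. I hand the job in.

```bash
python3 -c "
from h import *
print(job_done())"
```

```text
the job is handed in; nothing more can be done
None
```

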